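# Pack the splicing kit into its caddy

### The job

Pack the fibre splicing kit: put the cleaver, the square alcohol dispenser, the reel with the open hole and the slim fibre holder into the caddy, each upright and flat on the bottom of the pocket cut to its own outline (wide rectangle, square, circle, narrow rectangle). Set them down rather than dropping them, and leave the two look-alikes, the round white bottle and the closed round tin, standing where they are on the mat.

Things in the scene. Friction and masses are not known exactly. Their poses are not given: they have to be found in the camera images.
- cleaver: Fibre cleaver, belongs to the kit: upright rectangular block, 66 mm (its x) x 46 mm (its y), grey body 30 mm high with a narrower aluminium cover (48 x 36 mm) on it, 42 mm high in all, about 0.3 kg. Origin at the centre of its underside, z up. All stands on a thin black mat, its top 2 mm above the table.
- dispenser: Alcohol dispenser with a SQUARE body, belongs to the kit: white plastic, 50 x 50 mm (x and y along its sides), body 46 mm high, then a cone and round cap of 28 mm, 66 mm high in all, about 0.14 kg. Origin at the centre of its underside, z up.
- reel: Empty reel with an OPEN round hole through it, belongs to the kit: grey plastic ring, outside diameter 56 mm, hole 32 mm, 28 mm high, lying flat, about 0.07 kg. Origin at the centre of its underside, z up along its axis.
- holder: Fibre holder, belongs to the kit: slim aluminium bar 66 mm (its x) x 20 mm (its y), 20 mm high, with a steel clamp cover as wide as the bar (34 mm long, centred 4 mm to -x of the middle) up to 28 mm; about 0.09 kg. Origin at the centre of its underside, z up.
- round_bottle: Look-alike of the dispenser that stays on the mat: white bottle with a ROUND body of 50 mm diameter, 46 mm high, same cone and cap, 66 mm high in all. Origin at the centre of its underside. It and the five other loose things stand at least 90 mm apart, centre to centre; between them lie only blue adapters 9 mm high.
- tin: Look-alike of the reel that stays on the mat: grey round tin, closed on top (no hole), 56 mm diameter, 28 mm high. Origin at the centre of its underside. Nothing on the mat within 0.65 m ahead of the base is higher than 70 mm; tools, a jar, a bottle, a case and the splicer are farther out.
- cleaver_pocket: Fixed light grey square block 96 x 96 x 11 mm in the caddy, origin at the centre of its underside, x and y along its sides. In its top, centred, a dark-floored recess 8 mm deep (floor 3 mm, rim 11 mm above the origin): a wide rectangle 84 mm (x) x 64 mm (y), for the cleaver. The four blocks fill a low black caddy 212 mm square, its rim flush with theirs, 2 x 2, 100 mm apart; their order changes.
- dispenser_pocket: Fixed light grey square block 96 x 96 x 11 mm in the caddy, origin at the centre of its underside, x and y along its sides. In its top, centred, a dark-floored recess 8 mm deep (floor 3 mm, rim 11 mm above the origin): a square 68 x 68 mm, for the square dispenser.
- reel_pocket: Fixed light grey square block 96 x 96 x 11 mm in the caddy, origin at the centre of its underside, x and y along its sides. In its top, centred, a dark-floored recess 8 mm deep (floor 3 mm, rim 11 mm above the origin): a circle of 76 mm diameter, for the reel.
- holder_pocket: Fixed light grey square block 96 x 96 x 11 mm in the caddy, origin at the centre of its underside, x and y along its sides. In its top, centred, a dark-floored recess 8 mm deep (floor 3 mm, rim 11 mm above the origin): a narrow rectangle 84 mm (x) x 38 mm (y), for the fibre holder.
There are look-alikes about, which are no part of the job. Of the things that look like the holder, take the one that is farthest to the robot's right at the start.

How it is judged:
By the outcome, as a careful person would: the job done as asked, in the order asked, and still so for the second after the job is handed in, with the robot touching nothing.
It also fails if it takes over 104 s, if anything falls off the work surface, if the arm or the gripper's body presses on something with over 40 N, if the wrist force passes 120 N, or if a joint passes its speed limit or range.

### The arm

A 6-joint arm with a two-finger parallel gripper is mounted at the origin on the work surface. World frame = base frame: x ahead of the robot, y to its left, z up, the work surface at z = 0. Lengths are in mm, angles in rad, forces in N, time in s.
With the tool pointing down it reaches from about 250 to 725 mm from the base axis. Payload 4 kg.
Tool frame: the origin (TCP) lies at the centre of the arm's flange, where the gripper is bolted on; the fingertips stand 173 mm ahead of it and the grasp point (between the pads) lies 155 mm ahead of it; z points along the fingers, y is the line along which they close (so a half turn about z gives the same grasp; the last joint's range is limited). The gripper opens to 85 mm and grips with 20 to 120 N. Pads are 22 mm wide; open, the fingers measure 114 mm over their backs; the gripper's body (76 mm by 85 mm) begins 54 mm behind the grasp point. The pads swing forward as they close: fully open they stand 13 mm farther back than shut.
Start: joints at [0, 0.241, 0.005, 1.335, 0, 1.571], TCP at [500, 0, 404.706] pointing down, gripper open.
Joint ranges: [-2.72, 2.72], [-1.05, 1.87], [-1.09, 1.28], [-1.99, 2.15], [-1.42, 1.44], [-3.14, 3.14]. Speed limits (rad/s): [2.79, 2.79, 3.14, 3.14, 3.14, 3.14].

### API

Orientations are given as a rotation vector (axis times angle).
In Python, from rig import arm gives the robot as it stands.
- The arm moves only by the shell command python3 -m pendant 'ROWS' [OPENING]. ROWS is JSON, a list that holds one entry, the list of rows, each a list of 4 numbers: the shift along the world's x, y, z in cm, then the turn about the world's z in degrees. A call has 1 to 8 rows; each row is the pose to reach, as a shift and turn from the pose commanded when the call began; what a row does not reach only later rows make up. A row lasts 1/8 s, in which the tool goes at most 62.5 mm and 10.7 degrees, less where a joint would pass 70% of its speed; a pose out of reach is approached as far as the arm can. A call with a gripper value outside its range is refused whole. OPENING is the finger opening in cm, from 0 to 8.54, set as the call begins (- or left out, the last holds). The fingers move at their own pace and stop on an object; the grip force is fixed at half the most. Time passes only in rows, so rows that repeat a pose let the fingers close. It gives the time, the measured TCP pose, the force, the opening and the grip force at its end, in the units of the state.
- arm.get_state(): the state, without advancing time (a new reading comes with each control period).
- arm.grab_frame(name): name is "scene" or "side" or "wrist"; returns a dict with "pixels" (384x512x3 uint8, red, green, blue), "K" (3x3 intrinsics, pixels), "k1" (the pictures are not rectified: a ray, as slopes to the right and down, at radius r is drawn at 1 + k1 r^2 times it, then the intrinsics apply), "T" (4x4, takes a point from camera to world coordinates); the wrist camera has in their place "hand_eye" (4x4, takes a point from camera to tool coordinates, whose origin is the TCP and whose axes are the flange's). Camera axes: x right, y up, looking along -z (the intrinsics and any distortion apply to the point x, -y, -z); pixel columns grow to the right and rows downward; lengths in mm; the calibration is good to about 2 mm. A picture is of the moment at which its call begins: read the wrist's pose just before it. There is no depth.
- arm.sign_off(): hands the job in; it is judged then, once.
Trained networks look in a picture, given as the dict that the camera call returned (one of the last four; its "shot" number tells which), for a name from the list of things; names that differ only in an ending like _2 or _b are one class to them, and where a whole thing is asked for, a point or a joint stands for the part that bears it (a point fixed in the world has none). Each returns a list of dicts, best first, with "conf" (0 to 1); they miss things now and then, are a little off and sometimes report something else, mostly with a low value. They report only what shows in the picture. A call takes as long as a camera call. They do not tell look-alikes from the thing itself.
- arm.find_in(query, picture): "bbox" ([left, top, width, height] in pixels, round what is visible of it).
- arm.trace(query, picture): "region" (384x512 bool, what is visible of it) and "bbox" ([left, top, width, height] in pixels, round what is visible of it).
- arm.place_of(query, picture): "point" ([column, row] in pixels: a listed point, or the origin of a listed thing).
The state is a dict: "time_s": time; "q": joint angles; "dq": joint speeds; "joint_torque": joint torques, N m; "eef_pos": TCP position; "eef_rot": TCP orientation; "ft_force": force on the tool from outside, world axes, zero at the start; "ft_torque": the same for the moment, N m; "opening": finger opening in mm; "grip_force": force on a finger pad.
Only numpy, scipy, OpenCV 4.12 (cv2) and the standard library are available. Lean on these libraries where they do the work, as an engineer would, in place of code of your own. Each camera call takes 0.05 s, during which the arm holds its last target. There are 200 camera calls.

## Working session

There is one attempt and no reset: what is moved stays moved. The work goes in short steps, Python scripts to look and compute and a shell command to move; the robot and the scene stay as the last step left them, time stands still between calls to the robot, and variables do not carry over. Pictures are saved under pics/ and viewed, at most 14 in all, crops included, and the job is handed in when it is done.

```bash
mkdir -p pics; ls
cat > h.py <<'E'
import numpy as np, cv2
from scipy.spatial.transform import Rotation as R
from rig import arm
def cam(name):
    s=arm.get_state(); f=arm.grab_frame(name)
    if name=='wrist':
        T=np.eye(4);T[:3,:3]=R.from_rotvec(s['eef_rot']).as_matrix();T[:3,3]=s['eef_pos']
        f['Tw']=T@np.array(f['hand_eye'])
    else: f['Tw']=np.array(f['T'])
    return f
def ray(f,p):
    K=np.array(f['K']);d=np.array([f['k1'],0,0,0,0.])
    u=cv2.undistortPoints(np.array([[p]],float),K,d)[0,0]
    v=f['Tw'][:3,:3]@np.array([u[0],-u[1],-1]);return f['Tw'][:3,3],v
def at(f,p,z):
    o,v=ray(f,p);return (o+v*(z-o[2])/v[2])[:2]
def proj(f,P):
    P=np.atleast_2d(P).astype(float);c=(P-f['Tw'][:3,3])@f['Tw'][:3,:3]
    return cv2.projectPoints((c*[1,-1,-1])[:,None],np.zeros(3),np.zeros(3),np.array(f['K']),np.array([f['k1'],0,0,0,0.]))[0][:,0]
def tri(fs,ps):
    A=np.zeros((3,3));b=np.zeros(3)
    for f,p in zip(fs,ps):
        o,v=ray(f,p);v=v/np.linalg.norm(v);M=np.eye(3)-np.outer(v,v);A+=M;b+=M@o
    return np.linalg.solve(A,b)
def save(f,n): cv2.imwrite('pics/'+n,f['pixels'][:,:,::-1])
E
python3 - <<'E'
from h import *
np.set_printoptions(precision=1,suppress=True)
names='cleaver dispenser reel holder round_bottle tin cleaver_pocket dispenser_pocket reel_pocket holder_pocket'.split()
fs=[]
for c in ['scene','side','wrist']:
    f=cam(c);save(f,c+'0.png');fs.append(f);print(c,f['Tw'][:3,3])
    for n in names:
        print(n,[(np.round(d['point']).tolist(),round(d['conf'],2),at(f,d['point'],14 if 'pocket' in n else 2).round().tolist()) for d in arm.place_of(n,f)[:4]])
im=np.hstack([f['pixels'] for f in fs[:2]])
E
```

```text
pics
scene [1154.6 -417.4  751.7]
cleaver [([161.0, 212.0], 0.6, [440.0, -191.0])]
dispenser [([214.0, 194.0], 0.67, [456.0, -70.0])]
reel [([186.0, 260.0], 0.74, [583.0, -208.0])]
holder [([109.0, 233.0], 0.7, [431.0, -308.0])]
round_bottle [([249.0, 227.0], 0.75, [581.0, -61.0])]
tin [([162.0, 210.0], 0.38, [436.0, -187.0])]
cleaver_pocket [([361.0, 161.0], 0.91, [568.0, 257.0])]
dispenser_pocket [([307.0, 141.0], 0.7, [439.0, 200.0]), ([360.0, 159.0], 0.37, [559.0, 261.0]), ([162.0, 210.0], 0.24, [448.0, -191.0])]
reel_pocket [([346.0, 137.0], 0.75, [479.0, 289.0])]
holder_pocket [([319.0, 165.0], 0.77, [523.0, 169.0])]
side [386.2 696.5 554.3]
cleaver [([299.0, 172.0], 0.79, [440.0, -181.0])]
dispenser [([286.0, 192.0], 0.82, [465.0, -75.0])]
reel [([251.0, 163.0], 0.63, [587.0, -211.0])]
holder [([184.0, 215.0], 0.72, [699.0, 59.0]), ([306.0, 147.0], 0.68, [432.0, -334.0]), ([325.0, 202.0], 0.52, [362.0, -49.0])]
round_bottle [([243.0, 194.0], 0.6, [573.0, -49.0])]
tin [([256.0, 144.0], 0.62, [592.0, -329.0]), ([252.0, 163.0], 0.46, [580.0, -208.0]), ([298.0, 174.0], 0.17, [442.0, -172.0])]
cleaver_pocket [([214.0, 286.0], 0.97, [561.0, 266.0]), ([251.0, 163.0], 0.57, [580.0, -189.0])]
dispenser_pocket [([284.0, 274.0], 0.89, [435.0, 216.0]), ([256.0, 146.0], 0.69, [586.0, -293.0])]
reel_pocket [([258.0, 305.0], 0.74, [471.0, 296.0])]
holder_pocket [([243.0, 254.0], 0.81, [525.0, 176.0])]
wrist [499.9  66.4 372.4]
cleaver [([212.0, 289.0], 0.79, [440.0, -187.0])]
dispenser [([222.0, 217.0], 0.94, [458.0, -76.0])]
reel [([308.0, 298.0], 0.76, [579.0, -203.0])]
holder [([405.0, 121.0], 0.9, [688.0, 50.0]), ([148.0, 194.0], 0.82, [361.0, -43.0])]
round_bottle [([276.0, 16.0], 0.63, [525.0, 167.0]), ([315.0, 206.0], 0.6, [581.0, -60.0])]
tin []
cleaver_pocket []
dispenser_pocket []
reel_pocket []
holder_pocket [([277.0, 15.0], 0.84, [526.0, 164.0])]
```

View pics/scene0.png

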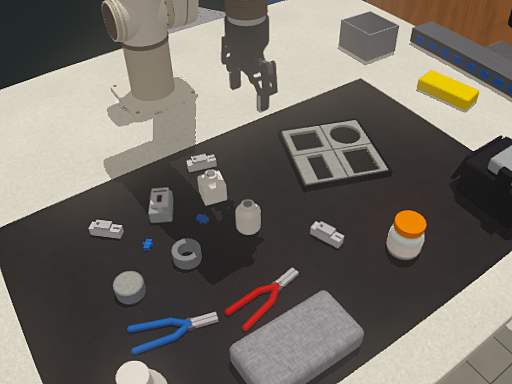

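View pics/side0.png

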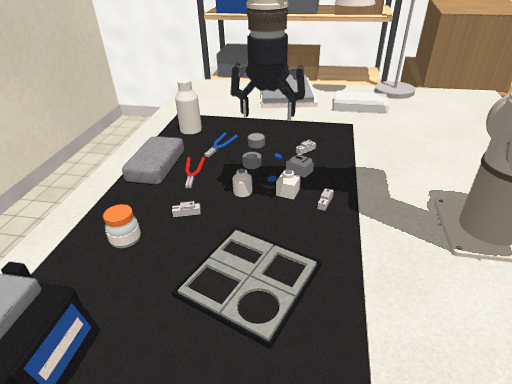

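View pics/wrist0.png

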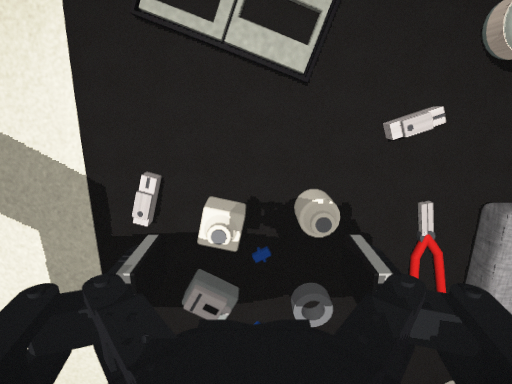

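The scene has three holder look-alikes, at scene pixels (107,229), (202,162) and (327,234). In world y they are at about -310, -45 and +55, so the one at (107,229) is farthest to the robot's right. The reel with the hole is at (187,253), the closed tin at (129,288), the square dispenser at (211,185) and the round bottle at (248,217). The caddy is rotated, around (333,150). Next I move the wrist camera over the parts.

```bash
python3 -m pendant '[[[0,-6,0,0],[0,-12,0,0],[-1,-18,0,0],[-2,-24,0,0],[-3,-27,0,0],[-3,-27,0,0],[-3,-27,0,0]]]' | tail -3
cat > m.py <<'E'
from h import *
import pickle,sys
np.set_printoptions(precision=1,suppress=True)
def go(tag,names):
    f=cam('wrist');save(f,tag+'.png');o=dict(f=dict(Tw=f['Tw'],K=f['K'],k1=f['k1'],pixels=f['pixels']))
    for n in names:
        o[n]=arm.trace(n,f)
        print(n,[(d['bbox'],round(d['conf'],2),at(f,np.array(d['bbox'][:2])+np.array(d['bbox'][2:])/2,15).round().tolist()) for d in o[n]])
    pickle.dump(o,open(tag+'.pkl','wb'))
if __name__=='__main__': go(sys.argv[1],sys.argv[2:])
E
python3 m.py wa cleaver dispenser reel holder
```

```text
ft_force: [-0.4, 0.5, 0.5]
opening: 85.0
grip_force: 0.0
cleaver [([195.5, 59.3, 65.9, 66.6], 0.78, [441.0, -187.0])]
dispenser [([215.9, 0.0, 50.9, 18.3], 0.79, [456.0, -99.0])]
reel [([325.6, 83.5, 52.6, 51.9], 0.75, [586.0, -205.0])]
holder [([200.5, 171.2, 42.6, 46.6], 0.74, [430.0, -310.0])]
```

```bash
python3 -m pendant '[[[0,-6,0,0],[0,-10,0,0],[0,-10,0,0],[0,-10,0,0]]]' | tail -3
python3 m.py wb cleaver dispenser reel holder
```

```text
ft_force: [-0.8, -0.2, -0.4]
opening: 85.5
grip_force: 0.0
cleaver [([189.9, 0.0, 70.8, 31.9], 0.91, [439.0, -206.0])]
dispenser []
reel [([329.7, 0.9, 57.2, 44.6], 0.84, [585.0, -212.0])]
holder [([195.7, 92.5, 53.1, 45.8], 0.91, [433.0, -312.0])]
```

```bash
python3 -m pendant '[[[0,6,0,0],[0,12,0,0],[1,18,0,0],[2,24,0,0],[3,30,0,0],[3,36,0,0],[3,42,0,0],[3,48,0,0]]]' | tail -3
python3 -m pendant '[[[0,1,0,0],[0,1,0,0],[0,1,0,0]]]' | tail -1
python3 m.py wc cleaver_pocket dispenser_pocket reel_pocket holder_pocket
python3 -m pendant '[[[-5,5,0,0],[-8,7,0,0],[-8,7,0,0],[-8,7,0,0]]]' | tail -1
python3 m.py wd cleaver_pocket dispenser_pocket reel_pocket holder_pocket
```

```text
ft_force: [0.4, -1.0, -0.2]
opening: 85.8
grip_force: 0.0
grip_force: 0.0
cleaver_pocket [([255.4, 0.0, 112.4, 95.0], 0.86, [565.0, 250.0])]
dispenser_pocket [([150.1, 41.3, 102.3, 101.4], 0.76, [439.0, 202.0])]
reel_pocket [([172.3, 0.0, 103.3, 63.3], 0.83, [467.0, 266.0])]
holder_pocket [([227.5, 70.6, 102.5, 103.7], 0.8, [530.0, 167.0])]
grip_force: 0.0
cleaver_pocket [([319.9, 48.8, 107.7, 106.1], 0.57, [562.0, 263.0])]
dispenser_pocket [([214.9, 105.0, 102.4, 94.9], 0.73, [436.0, 203.0])]
reel_pocket [([243.9, 13.2, 107.3, 111.9], 0.62, [471.0, 298.0])]
holder_pocket [([289.9, 131.5, 100.1, 96.3], 0.93, [529.0, 169.0])]
```

```bash
cat > fit.py <<'E'
from h import *
import pickle
from scipy.optimize import minimize
np.set_printoptions(precision=1,suppress=True)
def box(l,w,z0,z1,cx=0): return [[cx+a*l/2,b*w/2,z] for a in(-1,1) for b in(-1,1) for z in(z0,z1)]
def cyl(r,z0,z1): return [[r*np.cos(t),r*np.sin(t),z] for t in np.arange(0,6.28,.3) for z in(z0,z1)]
M=dict(cleaver=[box(66,46,0,30),box(48,36,30,42)],dispenser=[box(50,50,0,46),cyl(14,52,66)],reel=[cyl(28,0,28)],holder=[box(66,20,0,20),box(34,20,0,28,-4)])
for p in 'cleaver dispenser reel holder'.split(): M[p+'_pocket']=[box(96,96,0,11)]
S=4
def pts(n,x,zfix=None):
    c,s=np.cos(x[3]),np.sin(x[3]);A=np.array([[c,-s,0],[s,c,0],[0,0,1]])
    return [np.array(m)@A.T+x[:3] for m in M[n]]
def render(n,x,f):
    im=np.zeros((384*2,512*2),np.uint8)
    for P in pts(n,x):
        h=cv2.convexHull(proj(f,P).astype(np.float32)*2+.5);cv2.fillConvexPoly(im,np.round(h*16).astype(np.int32),255,shift=4)
    return cv2.resize(im,(512,384),interpolation=cv2.INTER_AREA)/255.
def fit(n,obs,x0,yaws):
    def cost(x):
        c=0
        for f,m in obs:
            r=render(n,x,f);m=m.astype(float);c+=1-np.minimum(r,m).sum()/np.maximum(r,m).sum()
        return c/len(obs)+((x[2]-2)/200)**2*0
    best=None
    for y in yaws:
        r=minimize(cost,[x0[0],x0[1],2,y],method='Nelder-Mead',options=dict(initial_simplex=np.array([[x0[0],x0[1],2,y]]*5)+np.vstack([np.zeros(4),np.diag([8,8,5,.25])]),maxiter=250))
        if best is None or r.fun<best.fun: best=r
    return best
E
cat > run.py <<'E'
from fit import *
fx={}
for c in('scene','side'):
    f=cam(c);fx[c]={'f':{k:f[k] for k in('Tw','K','k1','pixels')}}
    for n in list(M)[:4]: fx[c][n]=arm.trace(n,f)
pickle.dump(fx,open('fx.pkl','wb'))
W={k:pickle.load(open(k+'.pkl','rb')) for k in('wa','wb','wc','wd')};W.update(fx)
X0=dict(cleaver=(441,-187),dispenser=(457,-75),reel=(583,-207),holder=(431,-311),cleaver_pocket=(564,262),dispenser_pocket=(438,204),reel_pocket=(471,296),holder_pocket=(529,168))
res={}
for n,x0 in X0.items():
    obs=[];tags=[]
    for k,o in W.items():
        for d in o.get(n,[]):
            ys,xs=np.nonzero(d['region'])
            if len(xs)and np.linalg.norm(at(o['f'],(xs.mean(),ys.mean()),15)-x0)<45: obs.append((o['f'],d['region']));tags.append(k);break
    r=fit(n,obs,x0,[0] if n=='reel' else ([0,.5,1] if 'pocket' in n or n=='dispenser' else [0,.7,1.4,2.2]))
    res[n]=r.x;print(n,tags,r.x[:3],'yaw',np.degrees(r.x[3]).round(1),'cost %.3f'%r.fun)
pickle.dump(res,open('res.pkl','wb'))
def ov(k,ns,n0):
    f=W[k]['f'];im=cv2.resize(f['pixels'][:,:,::-1],None,fx=2,fy=2)
    for n in ns:
        for P in pts(n,res[n]): cv2.polylines(im,[np.round(cv2.convexHull(proj(f,P).astype(np.float32))*2).astype(int)],True,(0,0,255),1)
    return im
a=ov('wa',list(M)[:4],'')[0:560,320:800];b=ov('wd',list(M)[4:],'')[0:560,320:900]
cv2.imwrite('pics/ov.png',cv2.resize(np.hstack([a,b]),(800,int(560*800/1060))))
E
python3 run.py
```

```text
cleaver ['wa', 'wb', 'scene', 'side'] [ 438.4 -186.8    3.9] yaw -29.3 cost 0.090
dispenser ['wa', 'scene', 'side'] [460.  -74.6   2.9] yaw -13.6 cost 0.079
reel ['wa', 'wb', 'scene', 'side'] [ 580.8 -203.6    1.6] yaw 4.4 cost 0.181
holder ['wa', 'wb', 'scene', 'side'] [ 431.1 -309.7    2.6] yaw 45.6 cost 0.102
cleaver_pocket ['wc', 'wd'] [564.2 261.    1.9] yaw 69.6 cost 0.017
dispenser_pocket ['wc', 'wd'] [434.2 201.5   0.4] yaw -20.7 cost 0.023
reel_pocket ['wc', 'wd'] [469.4 295.3   3.6] yaw -20.2 cost 0.017
holder_pocket ['wc', 'wd'] [528.4 166.6   3.1] yaw 69.5 cost 0.019
```

View pics/ov.png

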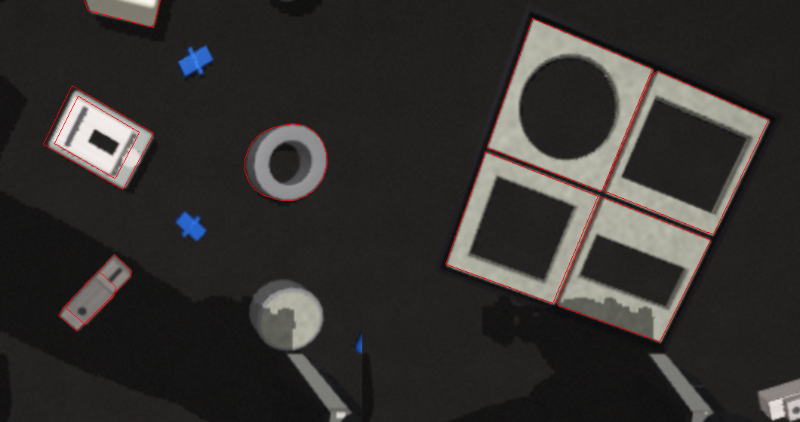

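The overlay fits well. The cleaver is at (100,137), the reel with its open hole at (287,162) and the right-most holder at (96,293). The unmarked disc at (288,315) is the closed tin. All four pocket blocks match, and both rectangular recesses run along yaw -20.4°. I move to the cleaver first.

```bash
python3 -c "
from h import *
print(arm.get_state())
import pickle
W=pickle.load(open('fx.pkl','rb'));im=W['scene']['f']['pixels'][120:320,60:380,::-1]
cv2.imwrite('pics/crop.png',cv2.resize(im,(800,500),interpolation=cv2.INTER_CUBIC))"
python3 -m pendant '[[[0,-6,-0.5,-5],[0.5,-12,-1,-10],[1,-18,-1,-15],[1.8,-24,-1,-20],[1.8,-30,-1,-25],[1.8,-36,-1,-29.3],[1.8,-37.7,-1,-29.3],[1.8,-37.7,-5,-29.3]]]' 7
```

```text
{'time_s': 6.4, 'q': array([ 4.24856963e-01,  1.63444137e-01, -9.21502541e-02,  1.31520663e+00,
        3.31070098e-06,  1.99559594e+00]), 'dq': array([-3.61499591e-05, -1.59529681e-03, -5.83035400e-04, -6.94764804e-04,
        4.13663298e-04, -1.88567340e-03]), 'joint_torque': array([-2.76670995e-02, -3.32935166e+01,  2.51532376e+01, -1.04136668e-04,
       -1.24150763e-03, -8.76702734e-05]), 'eef_pos': array([419.99275271, 190.00974179, 404.71179894]), 'eef_rot': array([-2.22137440e+00, -2.22150181e+00,  5.05969459e-06]), 'ft_force': array([-0.23642581,  0.48268485, -0.4079429 ]), 'ft_torque': array([-0.02274636, -0.00060301, -0.02904446]), 'grip_force': 0.0, 'opening': 85.34050432812788}
time_s: 7.4
eef_pos: [439.3, -188.8, 356.9]
eef_rot: [2.707, 1.581, 0.008]
ft_force: [-0.2, -0.3, -0.5]
opening: 69.8
grip_force: 0.0
```

View pics/crop.png

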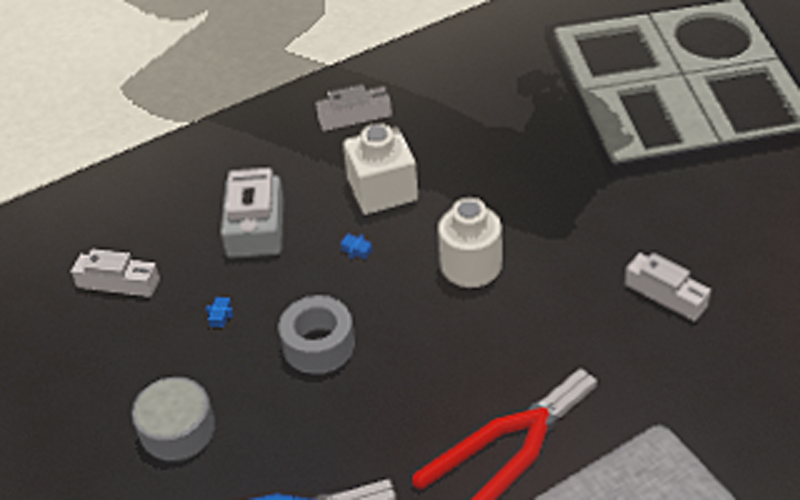

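The crop shows the square dispenser at (380,170), the round bottle at (470,240), the open reel at (317,335) and the closed tin at (173,418). Of the three holders, the left one at (115,272) has the smallest y and is therefore the robot's right-most. The tool's closing line is world x at zero turn, so I turn 90° more before grasping.

```bash
python3 -m pendant '[[[0,0,0,10],[0,0,0,20],[0,0,0,30],[0,0,0,40],[0,0,0,50],[0,0,0,60],[0,0,0,70],[0,0,0,80]]]' | head -3; python3 -m pendant '[[[0,0,-5,10],[0,0,-10,10],[0,0,-14,10],[0,0,-16,10],[0,0,-17,10],[0,0,-17,10],[0,0,-17,10]]]'
```

```text
time_s: 8.4
eef_pos: [438.1, -186.1, 354.7]
eef_rot: [-1.045, -2.962, -0.001]
time_s: 9.28
eef_pos: [438.7, -187.1, 185.7]
eef_rot: [0.793, 3.038, -0.0]
ft_force: [0.2, 0.7, -0.2]
opening: 69.8
grip_force: 0.0
```

```bash
python3 -m pendant '[[[0,0,0,0],[0,0,0,0],[0,0,0,0],[0,0,0,0],[0,0,0,0],[0,0,0,0]]]' 3.5; python3 -m pendant '[[[0,0,2,0],[0,0,4,0],[0,0,7,0],[0,0,10,0],[0,0,10,0]]]'
```

```text
time_s: 10.02
eef_pos: [438.7, -187.2, 186.0]
eef_rot: [0.794, 3.037, 0.0]
ft_force: [-0.9, 1.2, 4.8]
opening: 44.7
grip_force: 63.2
time_s: 10.65
eef_pos: [438.8, -187.5, 286.7]
eef_rot: [0.794, 3.034, -0.001]
ft_force: [0.4, -0.8, -3.3]
opening: 44.4
grip_force: 62.3
```

```bash
python3 -m pendant '[[[1.5,5,0,1],[3,10.5,0,2],[4.5,16,0,3.5],[6.2,22,0,5],[7.9,28,0,6.5],[9.6,34,0,8],[11.2,40,0,8.9],[12.5,44.7,0,8.9]]]' | head -2; python3 -m pendant '[[[0,0,-3,0],[0,0,-6,0],[0,0,-7.5,0],[0,0,-8.5,0],[0,0,-8.5,0],[0,0,-8.5,0]]]'
```

```text
time_s: 11.65
eef_pos: [562.7, 262.4, 282.3]
time_s: 12.4
eef_pos: [563.6, 260.0, 200.9]
eef_rot: [0.557, 3.09, 0.002]
ft_force: [0.3, 0.3, -2.9]
opening: 44.6
grip_force: 62.5
```

```bash
python3 -m pendant '[[[0,0,-0.5,0],[0,0,-0.9,0],[0,0,-0.9,0],[0,0,-0.9,0]]]' | grep -E 'pos|force'; python3 -m pendant '[[[0,0,-0.1,0],[0,0,-0.2,0],[0,0,-0.2,0]]]'| grep -E 'pos|ft_force'
```

```text
eef_pos: [563.2, 260.1, 192.1]
ft_force: [-1.0, -1.0, 5.7]
grip_force: 63.5
eef_pos: [563.1, 260.1, 192.0]
ft_force: [-5.2, -2.2, 14.9]
```

Run:
```python
from h import *
a=cam('scene')['pixels'][90:210,260:420];b=cam('side')['pixels'][210:350,160:347]
a=cv2.resize(a,(400,300),interpolation=3);b=cv2.resize(b,(400,300),interpolation=3)
cv2.imwrite('pics/p1.png',np.hstack([a,b])[:,:,::-1])
```

```text
(no output)
```

View pics/p1.png

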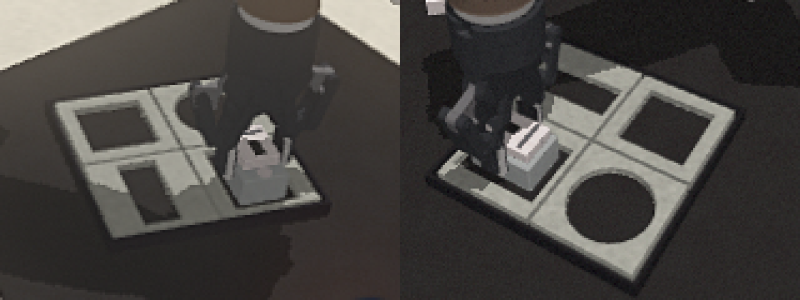

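Both pictures show the cleaver inside its pocket's outline (left crop (262,175), right crop (530,160)), and the contact height is 6 mm above the grasp height. That matches a pocket floor at about 8 mm, so I release.

```bash
python3 -m pendant '[[[0,0,0.15,0],[0,0,0.15,0]]]' | grep -E 'pos|force';  python3 -m pendant '[[[0,0,0,0],[0,0,0,0],[0,0,0,0]]]' 5.8| grep -E 'pos|force|open'; python3 -m pendant '[[[0,0,1,0],[0,0,4,0],[0,0,9,0],[-3,-3,14,0],[-6,-6,17,0],[-8,-10,17,0],[-8,-10,17,0]]]'| grep -E 'time|pos|force|open'
cat > chk.py <<'E'
from fit import *
import sys
# measure given parts from current views; argv: tag, name:x:y...
res={}
fs=[]
for c in ('wrist','scene','side'):
    f=cam(c);fs.append((c,f,{a.split(':')[0]:arm.trace(a.split(':')[0],f) for a in sys.argv[2:]}))
for a in sys.argv[2:]:
    n,x,y=a.split(':');x0=(float(x),float(y));obs=[];tags=[]
    for c,f,tr in fs:
        for d in tr[n]:
            ys,xs=np.nonzero(d['region'])
            if len(xs) and np.linalg.norm(at(f,(xs.mean(),ys.mean()),15)-x0)<45: obs.append((f,d['region']));tags.append(c);break
    if not obs: print(n,'unseen');continue
    r=fit(n,obs,x0,[0] if n=='reel' else [0,-.35,.7,1.4,2.2]);res[n]=r.x
    print(n,tags,r.x[:3],'yaw',np.degrees(r.x[3]).round(1),'%.3f'%r.fun)
w=fs[0][1]['pixels'][:,:,::-1];s=fs[1][1]['pixels'][90:210,260:420,::-1];d=fs[2][1]['pixels'][210:350,160:347,::-1]
cv2.imwrite('pics/'+sys.argv[1]+'.png',np.hstack([w,np.vstack([cv2.resize(s,(256,192)),cv2.resize(d,(256,192))])]))
E
python3 chk.py c1 cleaver:563:260 dispenser:460:-75
```

```text
eef_pos: [563.2, 260.1, 192.1]
ft_force: [-3.5, -2.6, 9.6]
grip_force: 64.1
eef_pos: [563.0, 260.0, 189.8]
ft_force: [0.3, 0.2, 0.7]
opening: 57.8
grip_force: 0.0
time_s: 14.88
eef_pos: [481.6, 158.0, 361.7]
ft_force: [-0.2, -0.1, 0.1]
opening: 57.9
grip_force: 0.0
cleaver ['wrist', 'scene', 'side'] [562.2 258.5   8.9] yaw 157.9 0.085
dispenser ['wrist', 'scene'] [459.9 -76.   -0.9] yaw 164.8 0.092
```

View pics/c1.png

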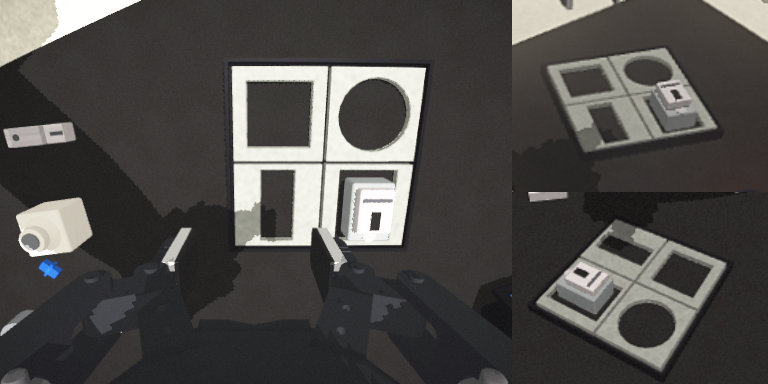

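The wrist view shows the cleaver flat in its pocket at (370,207), and its fitted z of 8.9 agrees. Dispenser next.

```bash
python3 -m pendant '[[[-0.5,-5,0,1],[-1,-11,0,3],[-1.8,-17,0,5],[-2.3,-23.5,0,5.9],[-2.3,-23.5,-2,5.9],[-2.3,-23.5,-6,5.9],[-2.3,-23.5,-10,5.9],[-2.3,-23.5,-12,5.9]]]' 7.2 | head -2; python3 -m pendant '[[[0,0,-3,0],[0,0,-5,0],[0,0,-5,0],[0,0,-5,0]]]' | grep -E 'pos|ft_f'; python3 -m pendant '[[[0,0,0,0],[0,0,0,0],[0,0,0,0],[0,0,0,0],[0,0,0,0],[0,0,0,0]]]' 4 | grep -E 'pos|rot|force|open'; python3 -m pendant '[[[0,0,2,0],[0,0,4,0],[0,0,7,0],[0,0,10,0],[0,0,10,0]]]' | grep -E 'time|pos|force|open'
```

```text
time_s: 16.32
eef_pos: [459.3, -74.8, 237.9]
eef_pos: [460.6, -74.9, 190.7]
ft_force: [0.3, -0.5, -0.5]
eef_pos: [460.9, -75.1, 191.6]
eef_rot: [0.396, 3.113, 0.0]
ft_force: [0.7, 0.7, 6.5]
opening: 49.6
grip_force: 63.0
time_s: 18.2
eef_pos: [460.9, -75.2, 292.4]
ft_force: [0.8, -0.7, -2.0]
opening: 49.4
grip_force: 62.3
```

```bash
python3 -m pendant '[[[-0.5,5,0,-1],[-1,11,0,-3],[-1.5,17,0,-4.5],[-2,23,0,-5.9],[-2.5,27.7,0,-5.9],[-2.5,27.7,-3,-5.9],[-2.5,27.7,-6.5,-5.9],[-2.5,27.7,-8,-5.9]]]' | head -2; python3 -m pendant '[[[0,0,-0.7,0],[0,0,-0.9,0],[0,0,-1.1,0],[0,0,-1.2,0],[0,0,-1.2,0]]]' | grep -E 'pos|rot|ft_f'
```

```text
time_s: 19.2
eef_pos: [433.1, 201.5, 206.8]
eef_pos: [435.2, 202.0, 198.6]
eef_rot: [0.556, 3.091, 0.001]
ft_force: [-0.1, -0.1, -1.7]
```

```bash
python3 -m pendant '[[[0,0,-0.1,0],[0,0,-0.2,0],[0,0,-0.2,0]]]'| grep -E 'pos|ft_force'
```

```text
eef_pos: [435.1, 202.1, 197.6]
ft_force: [-2.8, -1.2, 9.4]
```

```bash
python3 -m pendant '[[[0,0,0.1,0],[0,0,0.1,0],[0,0,0.1,0]]]' 6.3| grep -E 'pos|force|open'; python3 -m pendant '[[[0,0,1,0],[0,0,4,0],[0,0,9,0],[3,-3,14,0],[5,-6,16,0],[5,-10,16,0],[5,-10,16,0]]]'| grep -E 'time|pos'
python3 chk.py c2 dispenser:435:202 cleaver:562:258 reel:581:-204
```

```text
eef_pos: [435.0, 202.0, 197.1]
ft_force: [-0.4, -0.8, 0.2]
opening: 62.9
grip_force: 0.0
time_s: 21.45
eef_pos: [485.1, 99.9, 358.2]
dispenser ['wrist', 'scene', 'side'] [434.1 200.3   6.7] yaw 71.8 0.110
cleaver ['wrist', 'scene', 'side'] [563.  258.6   8.8] yaw -22.0 0.078
reel ['scene'] [ 580.2 -204.     2.9] yaw 10.6 0.049
```

View pics/c2.png

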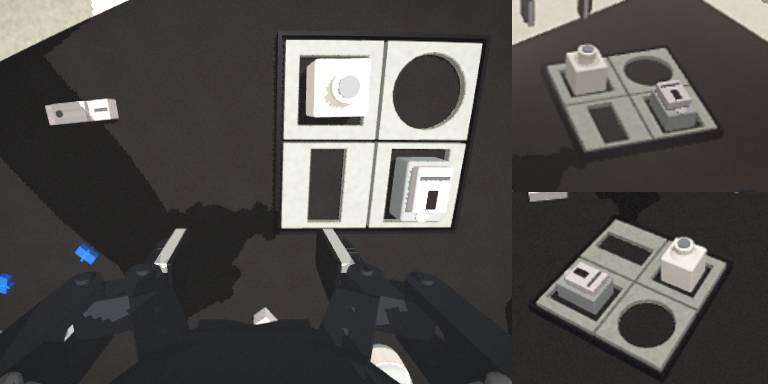

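```bash
python3 -m pendant '[[[1.5,-5,0,0],[3,-10.5,0,0],[5,-16,0,0],[7,-22,0,0],[9,-28,0,0],[9.5,-30.6,0,0],[9.5,-30.6,-5,0],[9.5,-30.6,-10,0]]]' 7.6 | head -2; python3 -m pendant '[[[0,0,-4,0],[0,0,-6.6,0],[0,0,-7.6,0],[0,0,-7.6,0],[0,0,-7.6,0]]]' | grep -E 'pos|ft_f'; python3 -m pendant '[[[0,0,0,0],[0,0,0,0],[0,0,0,0],[0,0,0,0],[0,0,0,0],[0,0,0,0]]]' 4.8 | grep -E 'pos|rot|force|open'; python3 -m pendant '[[[0,0,2,0],[0,0,4,0],[0,0,7,0],[0,0,10,0],[0,0,10,0]]]' | grep -E 'time|pos|force|open'
```

```text
time_s: 23.05
eef_pos: [580.3, -204.9, 256.5]
eef_pos: [580.8, -204.2, 182.7]
ft_force: [-0.9, 0.4, 1.5]
eef_pos: [580.8, -204.2, 183.0]
eef_rot: [0.556, 3.089, -0.001]
ft_force: [0.6, 0.4, 5.8]
opening: 53.3
grip_force: 64.9
time_s: 25.05
eef_pos: [581.0, -204.4, 284.3]
ft_force: [0.0, 0.6, -0.7]
opening: 53.3
grip_force: 64.2
```

```bash
python3 -m pendant '[[[-1,5,0.5,0],[-2,11,1,0],[-3.2,17,1,0],[-4.5,23,1,0],[-6,29,1,0],[-7.5,35,1,0],[-9,41,1,0],[-10.5,47,1,0]]]' | head -2; python3 -m pendant '[[[-0.5,2.9,-1,0],[-0.5,2.9,-4,0],[-0.5,2.9,-6,0],[-0.5,2.9,-6,0],[-0.5,2.9,-6,0]]]' | grep -E 'pos|rot|ft_f'
python3 chk.py c3 reel:470:295
```

```text
time_s: 26.05
eef_pos: [473.8, 267.6, 289.9]
eef_pos: [470.1, 294.9, 231.3]
eef_rot: [-0.557, -3.092, 0.0]
ft_force: [0.4, -0.5, 0.1]
reel ['wrist', 'side'] [470.6 293.1  46. ] yaw -43.8 0.345
```

View pics/c3.png

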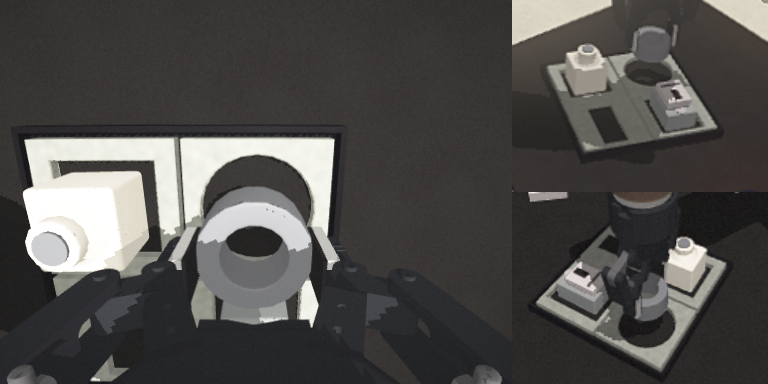

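Run:
```python
from h import *
im=cam('scene')['pixels'][80:160,290:400];b=cam('side')['pixels'][250:345,200:310]
cv2.imwrite('pics/z1.png',np.hstack([cv2.resize(im,(400,300),interpolation=3),cv2.resize(b,(400,300),interpolation=3)])[:,:,::-1])
```

```text
(no output)
```

View pics/z1.png

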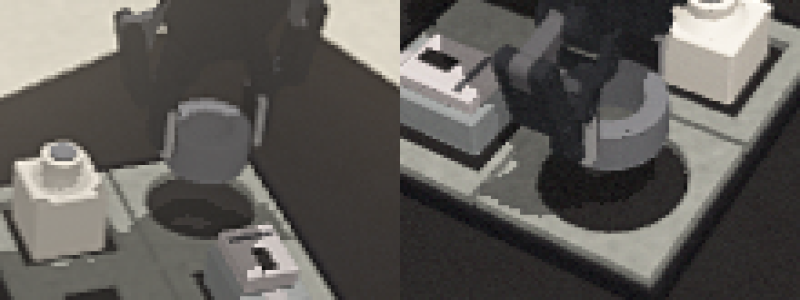

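The enlarged crops show the reel, at (208,140) left and (628,110) right, pivoted about the closing line with its -u side (away from the scene camera) low. I measure the tilt before setting it down.

Run:
```python
from fit import *
g=np.radians(69.6);v=np.array([np.cos(g),np.sin(g),0]);u=np.array([v[1],-v[0],0])
obs=[]
for c in('wrist','scene','side'):
    f=cam(c);T=[d for d in arm.trace('reel',f)]
    for d in T:
        ys,xs=np.nonzero(d['region'])
        if len(xs) and np.linalg.norm(at(f,(xs.mean(),ys.mean()),55)-(470,295))<50:
            h=cv2.convexHull(np.stack([xs,ys],1).astype(np.int32));m=np.zeros((384,512),np.uint8);cv2.fillConvexPoly(m,h,1);obs.append((f,m.astype(float)));print(c,len(xs),m.sum(),d['conf']);break
P=np.array(cyl(28,-14,14))
def cost(x):
    A=R.from_rotvec(v*x[3]).as_matrix();Q=P@A.T+x[:3];t=0
    for f,m in obs:
        im=np.zeros((768,1024),np.uint8);cv2.fillConvexPoly(im,np.round(cv2.convexHull(proj(f,Q).astype(np.float32)*2)*16).astype(int),255,shift=4)
        r=cv2.resize(im,(512,384),interpolation=3)/255.;t+=1-np.minimum(r,m).sum()/np.maximum(r,m).sum()
    return t/len(obs)
for t0 in(-.4,0,.4):
    s=np.array([[470,295,60,t0]]*5.__int__())+np.vstack([np.zeros(4),np.diag([6,6,8,.2])])
    r=minimize(cost,s[0],method='Nelder-Mead',options=dict(initial_simplex=s))
    d=r.x[:3]-[470,295,0];print(r.x[:3],np.degrees(r.x[3]).round(1),'u,v off',(d@u).round(1),(d@v).round(1),'%.3f'%r.fun, 'topnormal',R.from_rotvec(v*r.x[3]).apply([0,0,1]))
```

```text
File "<stdin>", line 18
    s=np.array([[470,295,60,t0]]*5.__int__())+np.vstack([np.zeros(4),np.diag([6,6,8,.2])])
                                  ^
SyntaxError: invalid decimal literal
```

```bash
cat > tilt.py <<'E'
from fit import *
g=np.radians(69.6);v=np.array([np.cos(g),np.sin(g),0]);u=np.array([v[1],-v[0],0])
obs=[]
for c in('wrist','scene','side'):
    f=cam(c);T=[d for d in arm.trace('reel',f)]
    for d in T:
        ys,xs=np.nonzero(d['region'])
        if len(xs) and np.linalg.norm(at(f,(xs.mean(),ys.mean()),55)-(470,295))<50:
            h=cv2.convexHull(np.stack([xs,ys],1).astype(np.int32));m=np.zeros((384,512),np.uint8);cv2.fillConvexPoly(m,h,1);obs.append((f,m.astype(float)));print(c,len(xs),m.sum(),d['conf']);break
P=np.array(cyl(28,-14,14))
def cost(x):
    A=R.from_rotvec(v*x[3]).as_matrix();Q=P@A.T+x[:3];t=0
    for f,m in obs:
        im=np.zeros((768,1024),np.uint8);cv2.fillConvexPoly(im,np.round(cv2.convexHull(proj(f,Q).astype(np.float32)*2)*16).astype(int),255,shift=4)
        r=cv2.resize(im,(512,384),interpolation=3)/255.;t+=1-np.minimum(r,m).sum()/np.maximum(r,m).sum()
    return t/len(obs)
for t0 in(-.4,0,.4):
    s=np.array([[470,295,60,t0]]*5)+np.vstack([np.zeros(4),np.diag([6,6,8,.2])])
    r=minimize(cost,s[0],method='Nelder-Mead',options=dict(initial_simplex=s))
    d=r.x[:3]-[470,295,0];print(r.x[:3],np.degrees(r.x[3]).round(1),'u,v off',(d@u).round(1),(d@v).round(1),'%.3f'%r.fun, 'topnormal',R.from_rotvec(v*r.x[3]).apply([0,0,1]))
E
python3 tilt.py
```

```text
wrist 9965 11515 0.57
scene 396 418 0.77
side 511 736 0.9
[469.1 294.5  63.4] -6.3 u,v off -0.6 -0.8 0.153 topnormal [-0.1  0.   1. ]
[469.7 294.7  63.7] -1.4 u,v off -0.1 -0.4 0.159 topnormal [-0.  0.  1.]
[470.3 293.4  64.8] 17.4 u,v off 0.9 -1.4 0.176 topnormal [ 0.3 -0.1  1. ]
```

The fit gives a tilt of only 1 to 6°, with the centre within 1 mm, so the shading misled me. I lower it and check the contact height, which should be about 189.

```bash
python3 -m pendant '[[[0,0,-1.5,0],[0,0,-3,0],[0,0,-3.6,0],[0,0,-3.8,0],[0,0,-3.8,0]]]' | grep -E 'pos|ft_f';python3 -m pendant '[[[0,0,-0.2,0],[0,0,-0.4,0],[0,0,-0.4,0]]]' | grep -E 'pos|ft_f'; python3 -m pendant '[[[0,0,-0.1,0],[0,0,-0.2,0],[0,0,-0.2,0]]]' | grep -E 'pos|ft_f'; python3 tilt.py
```

```text
eef_pos: [470.1, 295.0, 193.1]
ft_force: [0.8, -0.8, 0.3]
eef_pos: [470.0, 295.0, 189.2]
ft_force: [-1.0, -0.1, -0.6]
eef_pos: [469.9, 295.0, 189.0]
ft_force: [-3.7, -1.8, 11.1]
wrist 9654 11303 0.56
scene 367 380 0.8
side 532 704 0.67
[470.5 293.5  20.7] 17.0 u,v off 1.0 -1.3 0.188 topnormal [ 0.3 -0.1  1. ]
[468.4 294.   20.6] -8.0 u,v off -1.1 -1.5 0.157 topnormal [-0.1  0.   1. ]
[468.6 293.4  20.5] -10.3 u,v off -0.8 -2.0 0.159 topnormal [-0.2  0.1  1. ]
```

Contact came exactly at the predicted height of 189, so the reel is flat on the floor. I release it and look.

```bash
python3 -m pendant '[[[0,0,0.1,0],[0,0,0.1,0],[0,0,0.1,0]]]' 6.8| grep -E 'pos|force|open'; python3 -m pendant '[[[0,0,1,0],[0,0,4,0],[0,0,9,0],[0,-3,14,0],[0,-6,17,0],[0,-12,17,0],[0,-12,17,0]]]'| grep -E 'time|pos'
python3 chk.py c4 reel:470:295 dispenser:435:202 cleaver:562:258 holder:431:-310
```

```text
eef_pos: [470.0, 295.0, 188.0]
ft_force: [-0.4, -0.1, -0.7]
opening: 67.9
grip_force: 0.0
time_s: 30.3
eef_pos: [469.8, 172.0, 359.5]
reel ['wrist', 'scene', 'side'] [469.8 292.7   8. ] yaw 7.2 0.141
dispenser ['wrist', 'scene', 'side'] [433.9 201.    5.7] yaw 69.6 0.118
cleaver ['wrist', 'scene'] [560.9 259.    8.1] yaw 158.8 0.142
holder ['scene', 'side'] [ 430.7 -311.3    3.3] yaw 47.9 0.088
```

View pics/c4.png

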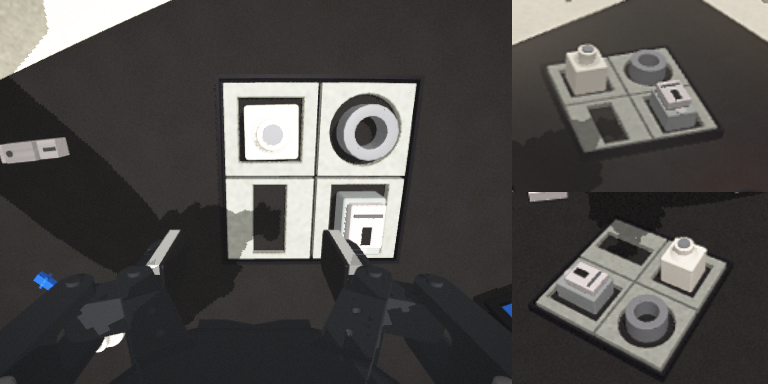

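The wrist view shows the reel flat in the circular pocket at (366,130), with the cleaver and dispenser also in place. Last is the holder farthest right, at (431,-310).

```bash
python3 -m pendant '[[[-0.5,-6,0,9],[-1,-12,0,18],[-1.5,-18,0,27],[-2,-24,0,36],[-2.5,-30,0,45],[-3,-36,0,54],[-3.5,-42,0,62],[-3.9,-48.5,0,66.4]]]' 5 | head -2; python3 -m pendant '[[[0,0,0,0],[0,0,-6,0],[0,0,-11,0],[0,0,-13,0],[0,0,-13,0],[0,0,-13,0]]]' | grep -E 'pos|rot|ft_f';  python3 chk.py c5 holder:431:-310
```

```text
time_s: 32.05
eef_pos: [431.8, -294.1, 358.5]
eef_pos: [432.9, -292.0, 229.4]
eef_rot: [-1.228, 2.89, -0.002]
ft_force: [0.7, -0.3, 0.3]
holder ['wrist', 'scene', 'side'] [ 429.7 -311.1    2. ] yaw 46.1 0.112
```

View pics/c5.png

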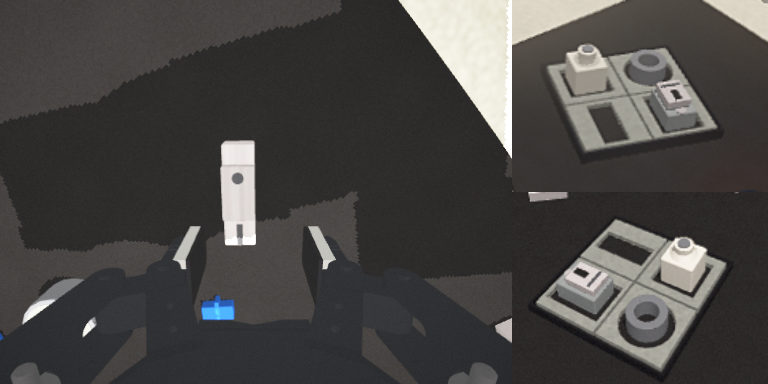

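```bash
python3 -m pendant '[[[-0.2,-1.85,0,0],[-0.2,-1.85,0,0],[-0.2,-1.85,-2.5,0],[-0.2,-1.85,-4.5,0],[-0.2,-1.85,-4.5,0],[-0.2,-1.85,-4.5,0]]]' | grep -E 'pos|ft_f'; python3 -m pendant '[[[0,0,0,0],[0,0,0,0],[0,0,0,0],[0,0,0,0],[0,0,0,0],[0,0,0,0]]]' 1 | grep -E 'pos|rot|force|open'; python3 -m pendant '[[[0,0,2,0],[0,0,4,0],[0,0,7,0],[0,0,11,0],[0,0,11,0]]]' | grep -E 'time|pos|force|open'
```

```text
eef_pos: [430.4, -311.1, 183.8]
ft_force: [0.2, -0.1, 0.1]
eef_pos: [430.7, -311.0, 184.3]
eef_rot: [-1.227, 2.891, -0.003]
ft_force: [-0.1, 0.4, 5.4]
opening: 18.9
grip_force: 60.6
time_s: 35.22
eef_pos: [431.3, -311.5, 296.5]
ft_force: [0.5, -0.3, -0.8]
opening: 18.6
grip_force: 59.9
```

```bash
python3 -m pendant '[[[0.8,4,0,-8],[1.8,9,0,-16],[2.8,14,0,-24],[3.8,19,0,-32],[4.8,24,0,-40],[5.8,29,0,-48],[6.8,34,0,-56],[6.8,34,0,-56]]]' | head -3; python3 -m pendant '[[[1.5,6,0,-5],[2.5,12,0,-10],[3,13.8,0,-10.4],[3,13.8,-3,-10.4],[3,13.8,-6,-10.4],[3,13.8,-8,-10.4],[3,13.8,-8,-10.4],[3,13.8,-8,-10.4]]]' | grep -E 'pos|rot|ft_f'
```

```text
time_s: 36.22
eef_pos: [498.1, 32.4, 291.9]
eef_rot: [-0.265, -3.129, -0.001]
eef_pos: [528.5, 166.5, 213.6]
eef_rot: [0.557, 3.091, -0.0]
ft_force: [-1.0, 0.3, -0.6]
```

```bash
python3 -m pendant '[[[0,0,-1,0],[0,0,-1.7,0],[0,0,-2.1,0],[0,0,-2.1,0],[0,0,-2.1,0]]]' | grep -E 'pos|ft_f';python3 -m pendant '[[[0,0,-0.15,0],[0,0,-0.3,0],[0,0,-0.3,0]]]' | grep -E 'pos|ft_f'
```

```text
eef_pos: [528.3, 167.4, 192.3]
ft_force: [-0.5, 0.3, -1.9]
eef_pos: [528.3, 167.3, 190.3]
ft_force: [-1.8, 0.1, 6.2]
```

```bash
python3 -m pendant '[[[0,0,0.1,0],[0,0,0.1,0],[0,0,0.1,0]]]' 3.2| grep -E 'pos|force|open'; python3 -m pendant '[[[0,0,1,0],[0,0,4,0],[0,0,9,0],[-1,-3,14,0],[-3,-7,17,0],[-3,-12,17,0],[-3,-12,17,0]]]'| grep -E 'time|pos'
python3 chk.py c6 reel:470:295 dispenser:435:202 cleaver:562:258 holder:528:167 round_bottle:580:-60 tin:592:-329 2>/dev/null || python3 chk.py c6 reel:470:295 dispenser:435:202 cleaver:562:258 holder:528:167
```

```text
eef_pos: [528.2, 167.3, 190.1]
ft_force: [-0.1, 0.8, 0.0]
opening: 32.2
grip_force: 0.0
time_s: 39.48
eef_pos: [497.9, 44.7, 361.7]
reel ['wrist', 'scene', 'side'] [469.4 292.9   9.4] yaw -7.5 0.118
dispenser ['wrist', 'scene', 'side'] [434.  200.6   5.7] yaw -20.2 0.113
cleaver ['wrist', 'scene', 'side'] [562.3 258.8   9.1] yaw -23.0 0.090
holder ['wrist', 'scene', 'side'] [530.  164.6   7.7] yaw -22.9 0.127
reel ['wrist', 'scene', 'side'] [469.7 293.    8.5] yaw 13.5 0.109
dispenser ['wrist', 'scene', 'side'] [433.8 200.    5.9] yaw -19.8 0.106
cleaver ['wrist', 'scene', 'side'] [562.5 258.    9. ] yaw -20.7 0.071
holder ['wrist', 'scene', 'side'] [529.8 165.3   6.9] yaw -23.0 0.101
```

View pics/c6.png

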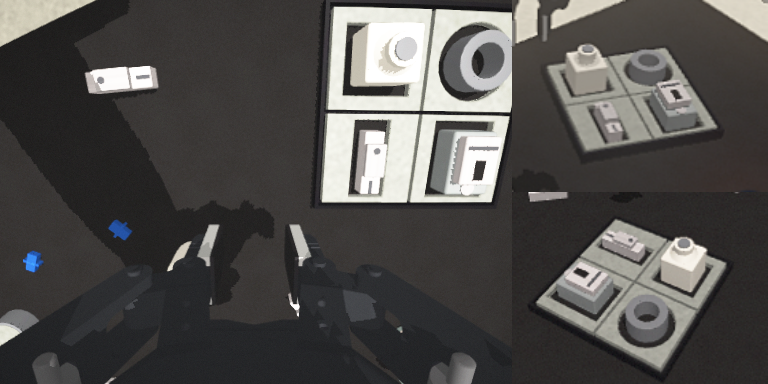

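All four parts sit flat in their own pockets: dispenser (385,55), reel (478,62), holder (370,160) and cleaver (468,163). The arm is clear of everything, and no move grasped or touched the bottle or the tin. I hand the job in.

```bash
python3 -c "
from rig import arm
print(arm.sign_off())"
```

```text
the job is handed in; nothing more can be done
None
```

The cleaver, square dispenser, open reel and right-most fibre holder each sit upright in their own pocket, set down in that order by about 40 s on the robot clock; I never reached for the round bottle or the closed tin (not re-measured at the end), and the job is handed in.

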